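# Set the flour mill's grind ring and start it

## Task

Push the grind lever of the flour mill round its arc until its needle points at the middle of the large round dot on the scale, then press the mill's start button fully down and let it come back up. Only push with the fingertips: do not grip the lever's handle (no squeezing it between the fingers). Leave the bowl, jar, mug and wooden box where they stand.

Things in the scene. Friction and masses are not known exactly. Their poses are not given: they have to be found in the camera images.
- mill_axis (a point): Centre of the mill, on the vertical axis of its grind ring, at the top face of the scale collar (100 mm above the table). The mill is a fixed white drum 260 mm across; in the middle of its top stands a low steel hopper 104 mm across (fixed) with a wooden lid, its top 150 to 165 mm above the table. Axes are the mill's own: +z up, +y towards its switch box with the start button, -y where the lever points at joint 0. The mill's place and yaw vary.
- grind_lever (a joint): Angle of the grind ring and its lever about the vertical mill axis, rad. 0: lever points to the mill's -y; positive is counter-clockwise seen from above; stops at -2.1 and 2.1. It turns against even friction (about 0.22 N m, so 2.6 N at the handle) and stays where it is left.
- handle_center (a point): Centre of the lever's upright black handle, 85 mm from the mill axis and 138 mm above the table. The handle is an upright block 16 mm thick along the arc, 22 mm along the radius, 48 mm high (from 114 to 162 mm above the table); space on both sides of it along the arc is free. Axes turn with the lever: -y points outwards along the lever, +x is the way the handle moves when the joint grows. grind_lever_c2 and grind_lever_c3 in the rules are its +x and -x halves.
- needle_tip (a point): Tip of the lever's thin needle (3 mm wide), 112 mm from the mill axis, 8 mm above the scale collar, on the lever's centre line: it sweeps over the scale.
- large_dot: The large black round dot on the scale collar, 24 mm across, flat, origin at its centre; about 112 mm from the mill axis, near one end of the scale (about 80 to 100 degrees of lever travel from joint 0, to either side). The mark to set.
- small_dot: The small black round dot, 8 mm across, flat, near the other end of the scale: not the mark to set. Between the dots are thin tick lines.
- start_button (a joint): Travel of the start button, m: 0 up, 0.006 fully down; a spring returns it (about 5 N when fully down).
- start_button_top (a point): Centre of the top of the black push button, 32 mm across, pressed straight down; on the mill's switch box (90 x 80 mm, 70 mm high), 168 mm from the mill axis on the mill's +y side.
- bowl: Dark wooden bowl, 120 mm across, 55 mm high, loose; origin under its centre. Leave alone.
- jar: Glass jar, 64 mm across, 100 mm high, loose; origin under its centre. Leave alone.
- mug: White mug, 76 mm across, 85 mm high, loose; origin under its centre. Leave alone.
- flour_box: Open wooden box, 120 x 90 x 50 mm high, loose; origin under its centre. Leave alone.

How it is judged:
On the way, in this order (a step that is already met when the one before it is completed fails the run):
1. the lever's needle is set on the large dot and at rest (horizontal distance between needle_tip and large_dot below 0.007 m and velocity of joint grind_lever between -0.03 and 0.03 rad/s), for 0.3 s.
2. with the needle on the large dot, the start button is pressed down (horizontal distance between needle_tip and large_dot below 0.007 m and value of joint start_button above 0.0045 m), for 0.05 s.
At the end, for the whole second after the job is handed in: The needle's tip is within 7 mm of the large dot's centre (seen from above) and at rest, the start button has been pressed (at least 4.5 of its 6 mm) after the lever was set and is up again, and the bystanders are within 30 mm of where they stood (all of step 1 and value of joint start_button below 0.0015 m and distance of each of bowl, jar, mug, flour_box from where it was at the start of the episode below 0.03 m); the robot touches nothing.
It fails at once if the lever's handle is gripped: the fingers press over 2 N on both halves of the handle at once (contact force between the fingers and grind_lever_c2 above 2 N and contact force between the fingers and grind_lever_c3 above 2 N).
It fails at once if the start button is pressed before the needle is on the large dot (not (horizontal distance between needle_tip and large_dot below 0.007 m) and value of joint start_button above 0.003 m).
It fails at once if a bystander is shoved more than 30 mm or lifted (distance of any of bowl, jar, mug, flour_box from where it was at the start of the episode above 0.03 m).
It also fails if it takes over 46 s, if anything falls off the work surface, if the arm or the gripper's body presses on something with over 40 N, if the wrist force passes 120 N, or if a joint passes its speed limit or range.

## Robot

A 6-joint arm with a two-finger parallel gripper is mounted at the origin on the work surface. World frame = base frame: x ahead of the robot, y to its left, z up, the work surface at z = 0. Lengths are in m, angles in rad, forces in N, time in s.
With the tool pointing down it reaches from about 0.25 to 0.725 m from the base axis. Payload 4 kg.
Tool frame: the origin (TCP) lies on the centre line of the jaws, within the pads' length; the fingertips stand 17 mm ahead of it and the grasp point (between the pads) lies 2 mm behind it; z points along the fingers, y is the line along which they close (so a half turn about z gives the same grasp; the last joint's range is limited). The gripper opens to 85 mm and grips with 20 to 120 N. Pads are 22 mm wide; open, the fingers measure 114 mm over their backs; the gripper's body (76 mm by 85 mm) begins 54 mm behind the grasp point. The pads swing forward as they close: fully open they stand 13 mm farther back than shut.
Start: joints at [-1.242, 0.241, 0.005, 1.335, 0, 1.571], TCP at [0.161, -0.473, 0.216] pointing down, gripper open.
Joint ranges: [-2.72, 2.72], [-1.05, 1.87], [-1.09, 1.28], [-1.99, 2.15], [-1.42, 1.44], [-3.14, 3.14]. Speed limits (rad/s): [2.79, 2.79, 3.14, 3.14, 3.14, 3.14].

## Interface

Orientations are given as a unit quaternion [x, y, z, w].
In Python, from workcell import bot, camera, get_calibration gives the robot as it stands.
- The arm moves only by the tool apply_moves, never from a script. Its argument "steps" is a list of rows, each a list of 3 entries, a list of its own where there are three numbers: the shift along the tool's x, y, z as a fraction of full scale, then the turn, a rotation vector about the tool's x, y, z as a fraction of full scale, then the opening, from 0 (shut) to 1 (fully open). A call has exactly 8 rows; each row shifts and turns the commanded pose from where the row before left it, along the tool's axes as they then stand; what a row does not reach is not made up. Full scale, the value 1, is 20 cm for a shift and pi rad for a turn. A row lasts 1/12 s, in which the tool goes at most 41.7 mm and 7.16 degrees, less where a joint would pass 70% of its speed; a pose out of reach is approached as far as the arm can. A call with a number of a shift or a turn outside -1 to 1 is refused whole. A call with a gripper value outside its range is refused whole. The fingers move at their own pace and stop on an object; the grip force is fixed at half the most. Time passes only in rows, so rows that do not move let the fingers close, or fill a call up. It gives the time, the measured TCP pose, the force, the opening and the grip force at its end, in the units of the state.
- bot.get_obs(): the state, without advancing time (a new reading comes with each control period).
- camera(name): name is "scene" or "side" or "wrist"; returns (picture, depth): 480x640x3 uint8, red, green, blue; 480x640 float32, m along the optical axis (not along the pixel's ray), 0 where there is no reading.
- get_calibration(name): a dict with "fov_y" (degrees; the focal length in pixels is half the picture's height over the tangent of half this angle, whatever the lens; pixels are square), "cx", "cy" (the principal point, pixels), "rvec" (rotation vector, rad) and "tvec" (3), from world to camera coordinates, as OpenCV has them. Camera axes: x right, y down, z forward; pixel columns grow to the right and rows downward; lengths in m; the calibration is good to about 2 mm. A picture is of the moment at which its call begins: read the wrist's pose just before it. get_calibration takes no time and is no camera call; for the wrist camera it gives the pose at the moment of the call.
- bot.job_done(): hands the job in; it is judged then, once.
The state is a dict: "clock": time; "joint_pos": joint angles; "joint_vel": joint speeds; "tau": joint torques, N m; "eef_pos": TCP position; "tool_rot": TCP orientation; "ft_force": force on the tool from outside, world axes, zero at the start; "ft_torque": the same for the moment, N m; "grip_width": finger opening in m; "grasp_force": force on a finger pad.
Only numpy, scipy, OpenCV 4.12 (cv2) and the standard library are available. Lean on these libraries where they do the work, as an engineer would, in place of code of your own. Each camera call takes 0.05 s, during which the arm holds its last target. There are 200 camera calls.

## Working session

There is one attempt and no reset: what is moved stays moved. The work goes in short steps, Python scripts to look and compute and a tool call to move; the robot and the scene stay as the last step left them, time stands still between calls to the robot, and variables do not carry over. Pictures are saved under pics/ and viewed, at most 11 in all, crops included, and the job is handed in when it is done.

Besides the shell and the picture viewer there is one more tool, called after "Emit:" as name(argument=value, ...) on one line, values as JSON. apply_moves: Moves the arm, as the interface text tells. Its arguments: {"type":"object","properties":{"steps":{"type":"array"}},"required":["steps"]}

```bash
mkdir -p pics; ls
cat > h.py <<'E'
import numpy as np, cv2
from workcell import bot, camera, get_calibration
def cal(n):
    c=get_calibration(n); f=240/np.tan(np.radians(c["fov_y"])/2)
    R=cv2.Rodrigues(np.array(c["rvec"],float))[0]; return f,c["cx"],c["cy"],R,np.array(c["tvec"],float)
def plane(k,uv,z):
    f,cx,cy,R,t=k; uv=np.atleast_2d(uv).astype(float)
    d=np.c_[(uv[:,0]-cx)/f,(uv[:,1]-cy)/f,np.ones(len(uv))]@R; o=-R.T@t
    return o+d*((z-o[2])/d[:,2])[:,None]
def cloud(k,dep):
    f,cx,cy,R,t=k; v,u=np.mgrid[:480,:640]
    p=np.stack([(u-cx)/f*dep,(v-cy)/f*dep,dep],-1); return (p-t)@R
def proj(k,p):
    f,cx,cy,R,t=k; q=np.atleast_2d(p)@R.T+t; return np.c_[q[:,0]/q[:,2]*f+cx,q[:,1]/q[:,2]*f+cy]
E
python3 - <<'E'
from h import *
for n in ["scene","side"]:
    p,d=camera(n); np.savez(f"{n}.npz",p=p,d=d); cv2.imwrite(f"pics/{n}0.png",p[:,:,::-1]); k=cal(n); print(n,-k[3].T@k[4],k[0])
o=bot.get_obs(); print(o["clock"],o["eef_pos"],o["tool_rot"],o["grip_width"])
E
```

```text
pics
scene [ 1.04026681 -0.38403642  1.02277809] 485.5143111585743
side [0.34274799 0.82272516 0.79412309] 463.44899052166966
0.1 [ 0.16124442 -0.47265747  0.21470721] [ 9.86516957e-01  1.63656363e-01 -1.54398537e-04 -9.29253909e-04] 0.08536371460274604
```

View pics/scene0.png

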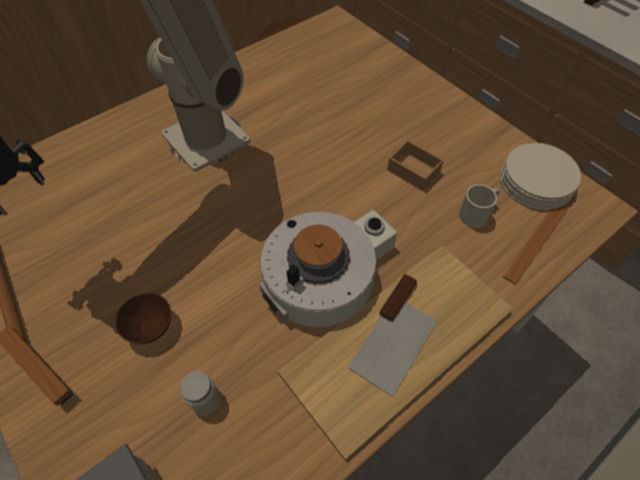

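View pics/side0.png

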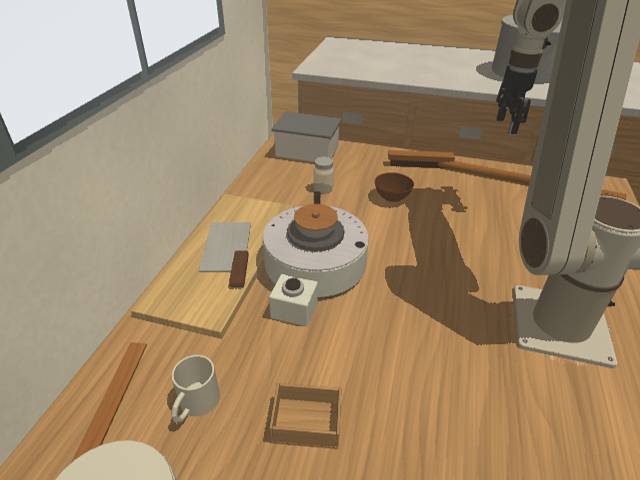

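The scene view shows the mill near (320,260). The handle is at about (293,273), the large dot at (291,224), the small dot at (349,293) and the button at (375,224). In the side view the large dot is at (360,244) and the button at (292,285).

Run:
```python
from h import *
def blob(n,seed,r,thr=70):
    z=np.load(f"{n}.npz"); g=z["p"].max(2).astype(np.uint8)
    m=np.zeros_like(g); x,y=seed; m[y-r:y+r+1,x-r:x+r+1]=(g[y-r:y+r+1,x-r:x+r+1]<thr)
    l=cv2.connectedComponentsWithStats(m)
    i=1+np.argmax(l[2][1:,4]); return l[3][i],l[2][i]
for n,sd,sb,ss in [("scene",(291,224),(375,224),(349,293)),("side",(360,244),(292,285),None)]:
    k=cal(n); z=np.load(f"{n}.npz")
    c,s=blob(n,sd,9); print(n,"large",plane(k,c,.1)[0][:2],s)
    if ss: c,s=blob(n,ss,5,90); print("small",plane(k,c,.1)[0][:2],s)
    c,s=blob(n,sb,11); P=cloud(k,z["d"]); print("btn px",c,s,"cloud",P[int(c[1]),int(c[0])])
    # collar top: points at z ~0.1
    box=np.zeros((480,640),bool); 
    cx,cy=((320,262) if n=="scene" else (316,245)); box[cy-75:cy+75,cx-80:cx+80]=1
    m=box&(abs(P[...,2]-.1)<.006); q=P[m][:,:2].astype(np.float32)
    print("collar n",len(q),cv2.minEnclosingCircle(q), "z",np.median(P[m][:,2]))
    m=box&(P[...,2]>.15)&(P[...,2]<.17); q=P[m][:,:2].astype(np.float32); print("lid",cv2.minEnclosingCircle(q),len(q))
    m=box&(P[...,2]>.118)&(P[...,2]<.166)&(z["p"].max(2)<45); q=P[m]; print("handle-ish",len(q),np.median(q,0))
```

```text
scene large [ 0.47334679 -0.02966094] [287 220   9   8  53]
small [ 0.6971239  -0.04294036] [348 292   3   3   7]
btn px [374.20634921 223.5       ] [368 218  13  12 126] cloud [0.59122124 0.12615576 0.09329725]
collar n 5890 ((0.5863938927650452, -0.013768325559794903), 0.15399140119552612) z 0.09928687407719915
lid ((0.5893527269363403, -0.06114790588617325), 0.07476688921451569) 1681
handle-ish 314 [ 0.61294285 -0.11390083  0.13309539]
side large [ 0.4727972  -0.03204746] [356 242   9   6  36]
btn px [292.6015625 284.0234375] [286 279  14  11 128] cloud [0.58713439 0.13542568 0.09269379]
collar n 3604 ((0.5859151482582092, -0.011627353727817535), 0.1567314714193344) z 0.10149129370896516
lid ((0.5874053239822388, -0.061981622129678726), 0.07671993970870972) 1007
handle-ish 0 [nan nan nan]
  return _methods._mean(a, axis=axis, dtype=dtype,
  ret = um.true_divide(
```

Run:
```python
import cv2
a=cv2.imread("pics/scene0.png")[195:335,245:405]; cv2.imwrite("pics/crop0.png",cv2.resize(a,(640,560),interpolation=cv2.INTER_CUBIC))
```

```text
(no output)
```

View pics/crop0.png

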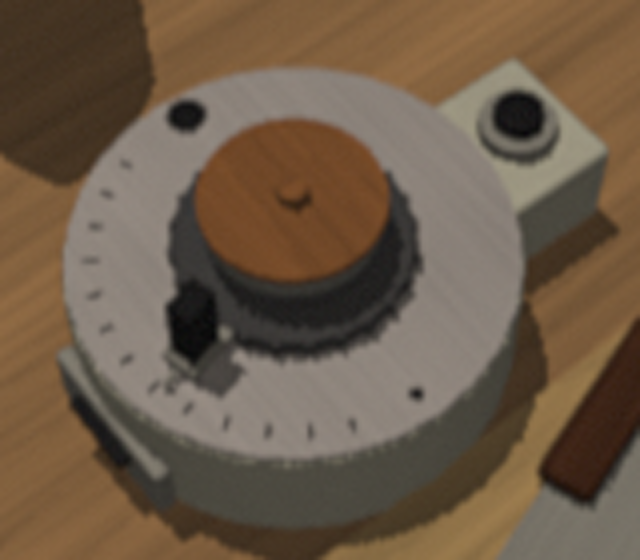

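The crop shows the handle at crop (193,320), with the needle tip near (165,385), which is about (286,291) in the full picture. The large dot is beyond the tick scale, clockwise of the lever. I'll fix the axis and lever angle, then move.

Run:
```python
from h import *
from scipy.optimize import least_squares
A=[]
for n,c in [("scene",(320,262)),("side",(316,245))]:
    k=cal(n); z=np.load(f"{n}.npz"); P=cloud(k,z["d"]); p=z["p"].astype(int)
    m=(P[...,2]>.155)&(P[...,2]<.168)&(p[...,0]-p[...,2]>35); v,u=np.where(m)
    s=(abs(u-c[0])<80)&(abs(v-c[1])<75); q=plane(k,np.c_[u,v][s],.165)[:,:2].astype(np.float32)
    print(n,"lid",cv2.minEnclosingCircle(q),P[m][:,2].max())
    A.append(proj(k,[.587,-.036,.1]))
k=cal("scene"); print("needle",plane(k,[[286.5,291],[288,289]],.108)[:,:2])
print("handle top px(293,268)",plane(k,[294,269],.162)[0])
kb=cal("side"); 
for n,c in [("scene",(374.2,223.5)),("side",(292.6,284))]: print("btn",[plane(cal(n),c,h)[0][:2].round(4) for h in (.08,.085,.09,.095)])
for n,c in [("scene",(145,318)),("scene",(200,380)),("scene",(480,190)),("scene",(416,160))]: print(plane(k,c,.05)[0][:2].round(3))
```

```text
scene lid ((0.5916558504104614, -0.043128032237291336), 0.051540013402700424) 0.16772184670407178
side lid ((0.5819710493087769, -0.026764169335365295), 0.05289836972951889) 0.16799895638444928
needle [[ 0.61365531 -0.1452182 ]
 [ 0.61181154 -0.13991355]]
handle top px(293,268) [ 0.60764999 -0.11728351  0.162     ]
btn [array([0.5862, 0.1328]), array([0.5886, 0.1301]), array([0.591 , 0.1274]), array([0.5934, 0.1246])]
btn [array([0.5903, 0.1226]), array([0.5886, 0.1275]), array([0.5868, 0.1324]), array([0.5851, 0.1373])]
[ 0.447 -0.408]
[ 0.64  -0.385]
[0.665 0.435]
[0.485 0.38 ]
```

Emit:
apply_moves(steps=[[[0,0,0],[0,0,0.0398],0],[[0,0,0],[0,0,0.0398],0],[[0,0,0],[0,0,0],0],[[0,0,0],[0,0,0],0],[[0,0,0],[0,0,0],0],[[0,0,0],[0,0,0],0],[[0,0,0],[0,0,0],0],[[0,0,0],[0,0,0],0]])

```text
clock: 0.77
eef_pos: [0.1614, -0.4732, 0.2155]
tool_rot: [0.999, 0.04, 0.0, -0.0]
ft_force: [-0.2, -0.3, -0.8]
grip_width: 0.0001
grasp_force: 0.0
```

Run:
```python
from h import *
o=bot.get_obs(); print(o["clock"],o["eef_pos"],o["tool_rot"],o["joint_pos"],o["grip_width"],o["ft_force"])
from scipy.spatial.transform import Rotation as R
print(R.from_quat(o["tool_rot"]).as_matrix().round(3))
```

```text
0.7667 [ 0.16144724 -0.4732033   0.21548765] [ 9.99209255e-01  3.97600854e-02  8.68220632e-07 -2.28905316e-05] [-1.24201036e+00  2.40615822e-01  4.97149541e-03  1.33519539e+00
  1.47124189e-05  1.82004116e+00] 7.314641867600357e-05 [-0.21841959 -0.25168167 -0.75024972]
[[ 0.997  0.079 -0.   ]
 [ 0.079 -0.997  0.   ]
 [ 0.    -0.    -1.   ]]
```

Emit:
apply_moves(steps=[[[0.157,-0.102,0],[0,0,0],0],[[0.157,-0.102,0],[0,0,0],0],[[0.157,-0.102,0],[0,0,0],0],[[0.157,-0.102,0],[0,0,0],0],[[0.157,-0.102,0],[0,0,0],0],[[0.157,-0.102,0],[0,0,0],0],[[0.157,-0.102,0],[0,0,0],0],[[0.157,-0.102,0],[0,0,0],0]])

```text
clock: 1.43
eef_pos: [0.4003, -0.2894, 0.2157]
tool_rot: [0.999, 0.04, 0.0, 0.0]
ft_force: [-0.0, -0.8, 0.3]
grip_width: 0.0
grasp_force: 0.0
```

Emit:
apply_moves(steps=[[[0.157,-0.102,0],[0,0,0],0],[[0.157,-0.102,0],[0,0,0],0],[[0.157,-0.102,0],[0,0,0],0],[[0.157,-0.102,0],[0,0,0],0],[[0.157,-0.102,0],[0,0,0],0],[[0.157,-0.102,0],[0,0,0],0],[[0.157,-0.102,0],[0,0,0],0],[[0.157,-0.102,0],[0,0,0],0]])

```text
clock: 2.1
eef_pos: [0.6379, -0.1069, 0.2155]
tool_rot: [0.999, 0.04, 0.0, 0.0]
ft_force: [1.3, -1.4, 0.1]
grip_width: -0.0004
grasp_force: 0.0
```

Emit:
apply_moves(steps=[[[0,0,0],[0,0,-0.036],0],[[0,0,0],[0,0,-0.036],0],[[0,0,0],[0,0,-0.036],0],[[0,0,0],[0,0,-0.036],0],[[0,0,0],[0,0,-0.036],0],[[0,0,0],[0,0,-0.036],0],[[0,0,0],[0,0,-0.036],0],[[0,0,0],[0,0,-0.036],0]])

```text
clock: 2.77
eef_pos: [0.6366, -0.1083, 0.2153]
tool_rot: [0.88, 0.475, -0.0, -0.0]
ft_force: [-0.7, -0.2, 0.3]
grip_width: 0.0002
grasp_force: 0.0
```

Emit:
apply_moves(steps=[[[0,0,0],[0,0,-0.036],0],[[0,0,0],[0,0,-0.036],0],[[0,0,0],[0,0,-0.036],0],[[0,0,0],[0,0,-0.036],0],[[0,0,0],[0,0,-0.036],0],[[0,0,0],[0,0,-0.036],0],[[0,0,0],[0,0,-0.036],0],[[0,0,0],[0,0,-0.036],0]])

```text
clock: 3.43
eef_pos: [0.6366, -0.1083, 0.2154]
tool_rot: [0.584, 0.812, -0.0, -0.0]
ft_force: [-0.4, -0.0, 0.3]
grip_width: 0.0
grasp_force: 0.0
```

Emit:
apply_moves(steps=[[[0,0,0],[0,0,-0.037],0],[[0,0,0],[0,0,-0.037],0],[[0,0,0],[0,0,-0.037],0],[[0,0,0],[0,0,-0.037],0],[[0,0,0],[0,0,-0.037],0],[[0,0,0],[0,0,-0.037],0],[[0,0,0],[0,0,-0.037],0],[[0,0,0],[0,0,-0.037],0]])

```text
clock: 4.1
eef_pos: [0.6366, -0.1083, 0.2153]
tool_rot: [0.158, 0.987, 0.0, -0.0]
ft_force: [0.3, 1.1, 0.0]
grip_width: 0.0
grasp_force: 0.0
```

Emit:
apply_moves(steps=[[[0,0,0],[0,0,-0.037],0],[[0,0,0],[0,0,-0.037],0],[[0,0,0],[0,0,-0.037],0],[[0,0,0],[0,0,-0.037],0],[[0,0,0],[0,0,-0.037],0],[[0,0,0],[0,0,-0.037],0],[[0,0,0],[0,0,-0.037],0],[[0,0,0],[0,0,-0.037],0]])

```text
clock: 4.77
eef_pos: [0.6366, -0.1083, 0.2153]
tool_rot: [-0.302, 0.953, 0.0, -0.0]
ft_force: [-0.2, 0.5, 0.5]
grip_width: -0.0001
grasp_force: 0.0
```

```bash
cat >> h.py <<'E'
AX=np.array([.587,-.036])
def st():
    o=bot.get_obs(); q=o["tool_rot"]; phi=np.degrees(2*np.arctan2(q[1],q[0])); p=np.array(o["eef_pos"]); d=p[:2]-AX
    print("t",round(o["clock"],2),"p",p.round(4),"phi",round(phi,1),"polar",round(np.degrees(np.arctan2(d[1],d[0])),1),round(np.hypot(*d),4),"F",np.round(o["ft_force"],1),"j6",round(o["joint_pos"][5],2)); return p,phi
E
python3 - <<'E'
from h import *
st()
p,d=camera("wrist"); cv2.imwrite("pics/w0.png",p[:,:,::-1]); k=cal("wrist"); print(-k[3].T@k[4])
print(proj(k,[[.473,-.031,.1],[.614,-.145,.108],[.589,.129,.087]]))
E
```

```text
t 4.77 p [ 0.6366 -0.1083  0.2153] phi 215.1 polar -55.5 0.0877 F [-0.2  0.5  0.5] j6 -0.78
[ 0.57797463 -0.14901091  0.37514121]
[[547.94973376  97.8171028 ]
 [293.70640747 171.65646039]
 [576.16576278 330.73740709]]
```

View pics/w0.png

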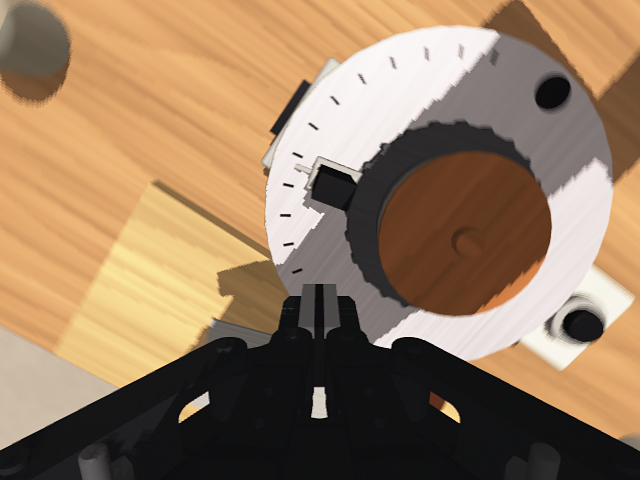

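The wrist view shows the needle tip at (297,167), the large dot at (552,93) and the button at (583,326). All three agree with my estimates to a few mm. Next I descend behind the handle and start the arc.

Emit:
apply_moves(steps=[[[0,0,0.095],[0,0,0],0],[[0,0,0.095],[0,0,0],0],[[0,0,0.095],[0,0,0],0],[[0,0,0.095],[0,0,0],0],[[0,0,0],[0,0,0],0],[[0.03,0.001,0],[0,0,0.022],0],[[0.03,0.001,0],[0,0,0.022],0],[[0.03,0.001,0],[0,0,0.022],0]])

```text
clock: 5.48
eef_pos: [0.6213, -0.1171, 0.1404]
tool_rot: [-0.196, 0.981, -0.0, 0.001]
ft_force: [2.3, 0.9, -0.3]
grip_width: 0.0001
grasp_force: 1.7
```

Emit:
apply_moves(steps=[[[0.046,0.0024,0],[0,0,0.0333],0],[[0.046,0.0024,0],[0,0,0.0333],0],[[0.046,0.0024,0],[0,0,0.0333],0],[[0.046,0.0024,0],[0,0,0.0333],0],[[0.046,0.0024,0],[0,0,0.0333],0],[[0.046,0.0024,0],[0,0,0.0333],0],[[0.046,0.0024,0],[0,0,0.0333],0],[[0.046,0.0024,0],[0,0,0.0333],0]])

```text
clock: 6.15
eef_pos: [0.5506, -0.1178, 0.1412]
tool_rot: [0.221, 0.975, -0.002, 0.002]
ft_force: [2.3, -4.7, -0.7]
grip_width: 0.0
grasp_force: 2.2
```

Run:
```python
from h import *
st()
p,d=camera("wrist"); cv2.imwrite("pics/w1.png",p[:,:,::-1]); k=cal("wrist"); print(proj(k,[[.473,-.031,.1]]))
```

```text
t 6.15 p [ 0.5506 -0.1178  0.1412] phi 154.5 polar -114.0 0.0895 F [ 2.3 -4.7 -0.7] j6 0.24
[[409.8132121   52.26523031]]
```

View pics/w1.png

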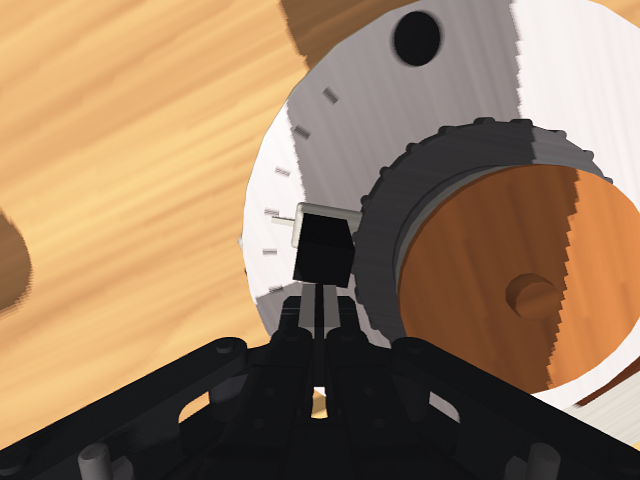

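The needle tip is at about (272,217), the dot centre at (417,38), and the fingers press flat on the handle's trailing face.

Run:
```python
from h import *
k=cal("wrist"); D=plane(k,[417,38.5],.1)[0][:2]; N=plane(k,[272,217.5],.108)[0][:2]
a=lambda q:np.degrees(np.arctan2(*(q-AX)[::-1]))
print("dot",D,a(D),np.hypot(*(D-AX)),"needle",N,a(N),np.hypot(*(N-AX)))
p=cv2.imread("pics/w1.png"); g=p.max(2);
```

```text
dot [ 0.46889533 -0.02565624] 174.99473440538372 0.11855676132262415 needle [ 0.51556661 -0.12757868] -127.9550176256262 0.1161438067816704
```

Emit:
apply_moves(steps=[[[0.046,0.003,0],[0,0,0.0333],0],[[0.046,0.003,0],[0,0,0.0333],0],[[0.046,0.003,0],[0,0,0.0333],0],[[0.046,0.003,0],[0,0,0.0333],0],[[0.046,0.003,0],[0,0,0.0333],0],[[0.046,0.003,0],[0,0,0.0333],0],[[0.046,0.003,0],[0,0,0.0333],0],[[0,0,0],[0,0,0],0]])

```text
clock: 6.87
eef_pos: [0.5056, -0.0695, 0.1407]
tool_rot: [0.552, 0.834, -0.0, 0.0]
ft_force: [-0.9, -1.9, 1.0]
grip_width: -0.0001
grasp_force: 0.7
```

Run:
```python
from h import *
st()
p,d=camera("wrist"); cv2.imwrite("pics/w2.png",p[:,:,::-1]); k=cal("wrist"); print(proj(k,[[.473,-.031,.1],[.469,-.026,.1]]))
s,d=camera("scene"); cv2.imwrite("pics/s2.png",s[:,:,::-1])
```

```text
t 6.87 p [ 0.5056 -0.0695  0.1407] phi 112.9 polar -157.6 0.088 F [-0.9 -1.9  1. ] j6 1.03
[[289.44520528 171.24530949]
 [285.89308752 159.31612655]]
```

View pics/w2.png

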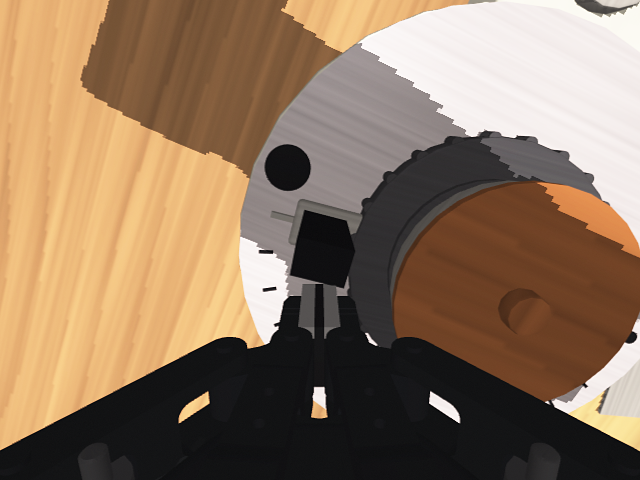

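The needle tip is at (271,214), just short of the dot at (288,167).

Run:
```python
from h import *
k=cal("wrist"); p=cv2.imread("pics/w2.png"); m=(p[140:195,260:316].max(2)<50).astype(np.uint8); s=cv2.connectedComponentsWithStats(m); i=1+np.argmax(s[2][1:,4]); c=s[3][i]+[260,140]
D=plane(k,c,.1)[0][:2]; N=plane(k,[271.5,214],.108)[0][:2]
a=lambda q:np.degrees(np.arctan2(*(q-AX)[::-1]))
print("dotpx",c,D,a(D),np.hypot(*(D-AX)),"needle",N,a(N),np.hypot(*(N-AX)),"dist",np.hypot(*(D-N)),"rem",2*np.degrees(np.arcsin(np.hypot(*(D-N))/.224)))
```

```text
dotpx [287.20244648 167.22691131] [ 0.47154499 -0.02948203] 176.76881589874333 0.11563885293891309 needle [ 0.47323251 -0.0540256 ] -170.9967562427999 0.11518665183273387 dist 0.024601522402283246 rem 12.610827184403789
```

Emit:
apply_moves(steps=[[[0.015,0.001,0],[0,0,0.011],0],[[0.015,0.001,0],[0,0,0.011],0],[[0.015,0.001,0],[0,0,0.011],0],[[0.015,0.001,0],[0,0,0.011],0],[[0.008,0,0],[0,0,0.0055],0],[[0,0,0],[0,0,0],0],[[0,0,0],[0,0,0],0],[[0,0,0],[0,0,0],0]])

```text
clock: 7.63
eef_pos: [0.503, -0.0569, 0.1399]
tool_rot: [0.615, 0.789, 0.0, 0.001]
ft_force: [-0.5, -2.5, 1.6]
grip_width: 0.0001
grasp_force: 1.4
```

Run:
```python
from h import *
st()
p,d=camera("wrist"); k=cal("wrist"); cv2.imwrite("pics/w3.png",cv2.resize(p[120:300,200:400,::-1],(600,540),interpolation=cv2.INTER_CUBIC)); cv2.imwrite("pics/w3f.png",p[:,:,::-1]); print(proj(k,[[.472,-.030,.1]]))
```

```text
t 7.63 p [ 0.503  -0.0569  0.1399] phi 104.1 polar -166.1 0.0866 F [-0.5 -2.5  1.6] j6 1.21
[[275.15522435 199.72981554]]
```

View pics/w3.png

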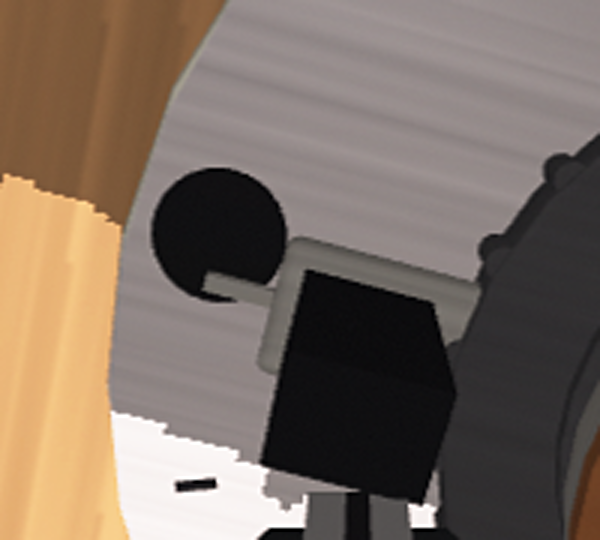

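In the 3x crop the needle tip is at (205,281), which is full (268.3,213.7). The dot centre is at (219,234), full (273,198).

```bash
cat >> h.py <<'E'
def rem(nt,dc):
    k=cal("wrist"); D=plane(k,dc,.1)[0][:2]; N=plane(k,nt,.108)[0][:2]
    d=D-N; r=(N-np.array([.585,-.036])); r/=np.hypot(*r); t=np.array([r[1],-r[0]])
    print("D",D,"N",N,"radial mm",1e3*d@r,"tangential(cw) mm",1e3*d@t,"deg",np.degrees(d@t/.112))
E
python3 - <<'E'
from h import *
rem([268.3,213.7],[273,198])
E
```

```text
D [ 0.47068583 -0.02936331] N [ 0.47062445 -0.03632319] radial mm -0.08104677518668499 tangential(cw) mm 6.959675318065318 deg 3.5603573438081386
```

Emit:
apply_moves(steps=[[[0.007,0,0],[0,0,0.005],0],[[0.007,0,0],[0,0,0.005],0],[[0.007,0,0],[0,0,0.005],0],[[0.006,0,0],[0,0,0.005],0],[[0,0,0],[0,0,0],0],[[0,0,0],[0,0,0],0],[[0,0,0],[0,0,0],0],[[0,0,0],[0,0,0],0]])

```text
clock: 8.35
eef_pos: [0.5009, -0.0509, 0.1393]
tool_rot: [0.64, 0.769, 0.0, -0.0]
ft_force: [0.3, -1.8, 1.5]
grip_width: 0.0001
grasp_force: 0.8
```

Run:
```python
from h import *
st()
p,d=camera("wrist"); k=cal("wrist"); cv2.imwrite("pics/w4.png",cv2.resize(p[120:300,200:400,::-1],(600,540),interpolation=cv2.INTER_CUBIC))
```

```text
t 8.35 p [ 0.5009 -0.0509  0.1393] phi 100.5 polar -170.2 0.0874 F [ 0.3 -1.8  1.5] j6 1.29
```

View pics/w4.png

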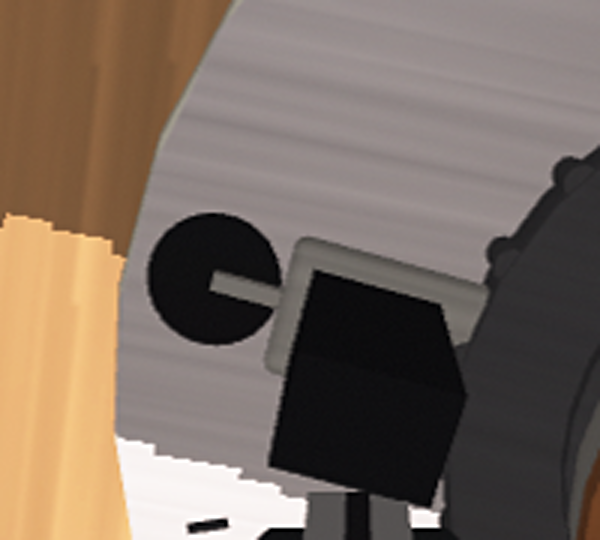

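The needle tip is now at crop (211,280), full (270.3,213.3), against the dot centre at (214,279), full (271.3,213).

Run:
```python
from h import *
rem([270.3,213.3],[271.3,213])
```

```text
D [ 0.47064419 -0.02969948] N [ 0.47083844 -0.02796718] radial mm 0.0721832386028297 tangential(cw) mm -1.741663470010149 deg -0.8909818407472443
```

Emit:
apply_moves(steps=[[[-0.03,0,0],[0,0,0],0],[[-0.07,0,0],[0,0,0],0],[[0,0,0],[0,0,0],0],[[0,0,-0.11],[0,0,0],0],[[0,0,-0.11],[0,0,0],0],[[0,0,-0.11],[0,0,0],0],[[0,0,-0.12],[0,0,0],0],[[0,0,0],[0,0,0],0]])

```text
clock: 9.07
eef_pos: [0.5069, -0.0708, 0.2342]
tool_rot: [0.64, 0.769, 0.002, 0.003]
ft_force: [1.1, -0.3, 0.5]
grip_width: -0.0
grasp_force: 0.0
```

Emit:
apply_moves(steps=[[[0.113,0.075,0],[0,0,0],0],[[0.113,0.075,0],[0,0,0],0],[[0.113,0.075,0],[0,0,0],0],[[0.113,0.075,0],[0,0,0],0],[[0.113,0.075,0],[0,0,0],0],[[0.113,0.075,0],[0,0,0],0],[[0.113,0.075,0],[0,0,0],0],[[0.113,0.075,0],[0,0,0],0]])

```text
clock: 9.73
eef_pos: [0.5895, 0.1303, 0.2285]
tool_rot: [0.64, 0.769, -0.0, -0.001]
ft_force: [0.2, -0.8, -0.2]
grip_width: 0.0002
grasp_force: 0.0
```

Run:
```python
from h import *
st()
s,d=camera("scene"); cv2.imwrite("pics/s3.png",cv2.resize(s[170:350,220:440,::-1],(770,630))[:600]);
```

```text
t 9.73 p [0.5895 0.1303 0.2285] phi 100.5 polar 89.1 0.1663 F [ 0.2 -0.8 -0.2] j6 1.61
```

View pics/s3.png

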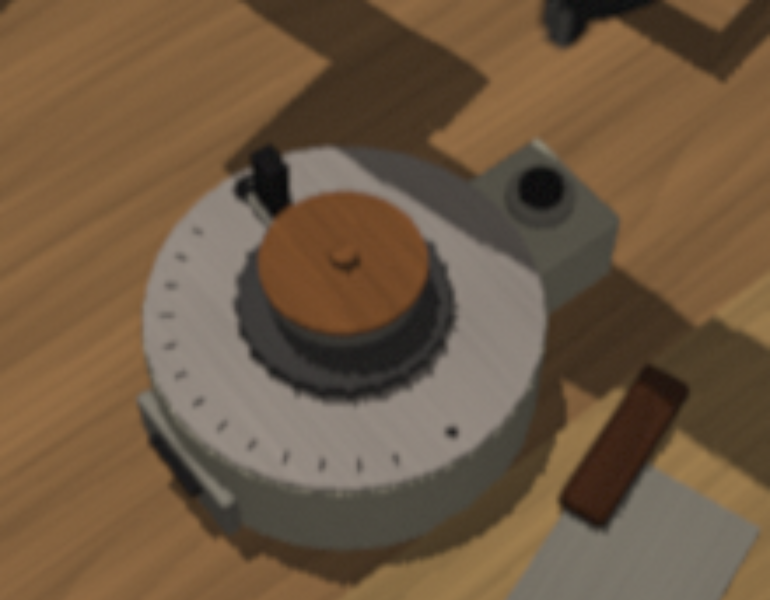

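The lever rests on the dot, with the handle at crop (270,175) and the dot just under it. The button, at (540,188), is clear below the gripper, so I descend onto it.

Emit:
apply_moves(steps=[[[0,0,0.14],[0,0,0],0],[[0,0,0.14],[0,0,0],0],[[0,0,0.14],[0,0,0],0],[[0,0,0.14],[0,0,0],0],[[0,0,0],[0,0,0],0],[[0,0,0.025],[0,0,0],0],[[0,0,0.015],[0,0,0],0],[[0,0,0],[0,0,0],0]])

```text
clock: 10.45
eef_pos: [0.5908, 0.1289, 0.1107]
tool_rot: [0.64, 0.769, 0.001, 0.001]
ft_force: [0.6, 0.2, 0.7]
grip_width: -0.0003
grasp_force: 0.0
```

Emit:
apply_moves(steps=[[[0,0,0.015],[0,0,0],0],[[0,0,0.015],[0,0,0],0],[[0,0,0.01],[0,0,0],0],[[0,0,0],[0,0,0],0],[[0,0,0],[0,0,0],0],[[0,0,0],[0,0,0],0],[[0,0,0],[0,0,0],0],[[0,0,0],[0,0,0],0]])

```text
clock: 11.12
eef_pos: [0.59, 0.1287, 0.1017]
tool_rot: [0.64, 0.769, 0.0, 0.0]
ft_force: [0.8, 0.3, -0.1]
grip_width: 0.0003
grasp_force: 0.0
```

Emit:
apply_moves(steps=[[[0,0,0.01],[0,0,0],0],[[0,0,0.01],[0,0,0],0],[[0,0,0.005],[0,0,0],0],[[0,0,0],[0,0,0],0],[[0,0,0],[0,0,0],0],[[0,0,0],[0,0,0],0],[[0,0,0],[0,0,0],0],[[0,0,0],[0,0,0],0]])

```text
clock: 11.78
eef_pos: [0.59, 0.1287, 0.0966]
tool_rot: [0.64, 0.769, 0.0, 0.0]
ft_force: [0.3, 0.5, -0.2]
grip_width: -0.0004
grasp_force: 0.0
```

Emit:
apply_moves(steps=[[[0,0,0.01],[0,0,0],0],[[0,0,0.01],[0,0,0],0],[[0,0,0.005],[0,0,0],0],[[0,0,0],[0,0,0],0],[[0,0,0],[0,0,0],0],[[0,0,0],[0,0,0],0],[[0,0,0],[0,0,0],0],[[0,0,0],[0,0,0],0]])

```text
clock: 12.45
eef_pos: [0.59, 0.1287, 0.0916]
tool_rot: [0.64, 0.769, 0.0, 0.0]
ft_force: [-0.8, 0.3, 1.2]
grip_width: 0.0001
grasp_force: 0.0
```

Run:
```python
from h import *
st()
s,d=camera("side"); k=cal("side"); print(proj(k,[[.59,.129,.08]])); cv2.imwrite("pics/b.png",cv2.resize(s[200:340,220:400,::-1],(720,560),interpolation=cv2.INTER_CUBIC))
```

```text
t 12.45 p [0.59   0.1287 0.0916] phi 100.5 polar 89.0 0.1647 F [-0.8  0.3  1.2] j6 1.6
[[291.8151774  285.96852413]]
```

View pics/b.png

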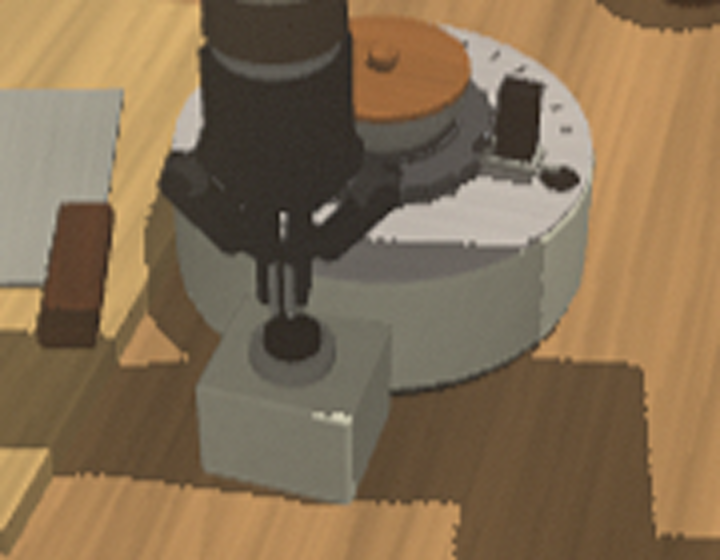

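The fingertips end at crop (288,316), just above and behind the button top at (292,335). I'll use depth to tell the height gap from a sideways offset.

Run:
```python
from h import *
for n in ["side","scene"]:
    s,d=camera(n); k=cal(n); P=cloud(k,d)
    print(n,"TCP/tip px",proj(k,[[.59,.1287,.0916],[.59,.1287,.0746]]).round(1))
    if n=="side":
        for v in range(268,300,2): print(v,[ (P[v,u].round(3).tolist(), int(s[v,u].max())) for u in (289,292)])
```

```text
side TCP/tip px [[291.7 282. ]
 [291.9 287.6]]
268 [([0.591, 0.14, 0.142], 63), ([0.585, 0.138, 0.142], 98)]
270 [([0.591, 0.14, 0.137], 73), ([0.586, 0.136, 0.135], 98)]
272 [([0.592, 0.138, 0.129], 72), ([0.586, 0.137, 0.13], 97)]
274 [([0.592, 0.138, 0.123], 72), ([0.586, 0.136, 0.123], 96)]
276 [([0.592, 0.139, 0.118], 80), ([0.586, 0.138, 0.119], 96)]
278 [([0.592, 0.138, 0.112], 73), ([0.586, 0.138, 0.113], 98)]
280 [([0.597, 0.128, 0.095], 47), ([0.591, 0.124, 0.093], 46)]
282 [([0.595, 0.132, 0.094], 48), ([0.589, 0.129, 0.093], 49)]
284 [([0.592, 0.14, 0.095], 49), ([0.586, 0.138, 0.095], 49)]
286 [([0.591, 0.143, 0.093], 53), ([0.585, 0.141, 0.093], 50)]
288 [([0.592, 0.143, 0.087], 50), ([0.585, 0.143, 0.088], 49)]
290 [([0.591, 0.145, 0.083], 86), ([0.584, 0.145, 0.084], 62)]
292 [([0.589, 0.152, 0.084], 97), ([0.583, 0.148, 0.081], 96)]
294 [([0.589, 0.152, 0.078], 97), ([0.582, 0.151, 0.079], 99)]
296 [([0.589, 0.152, 0.071], 106), ([0.583, 0.151, 0.072], 97)]
298 [([0.588, 0.156, 0.07], 116), ([0.581, 0.156, 0.072], 117)]
scene TCP/tip px [[374.4 222.5]
 [373.8 226.7]]
```

Run:
```python
from h import *
st()
s,d=camera("scene"); k=cal("scene"); P=cloud(k,d)
for v in range(196,236,3): print(v,[ (P[v,u].round(3).tolist(), int(s[v,u].max())) for u in (370,374,378)])
p,d=camera("wrist"); k=cal("wrist"); print("cam",-k[3].T@k[4]); P=cloud(k,d)
for v in range(250,330,6): print(v,[ (P[v,u].round(3).tolist(), int(p[v,u].max())) for u in (309,331)])
z=np.load("side.npz"); P=cloud(cal("side"),z["d"]); m=(abs(P[...,0]-.161)<.08)&(abs(P[...,1]+.473)<.08)&(P[...,2]>.12); print("initial tip z",np.sort(P[m][:,2])[:5])
```

```text
t 12.6 p [0.59   0.1287 0.0916] phi 100.5 polar 89.0 0.1647 F [-0.3 -0.3  0.6] j6 1.6
196 [([0.585, 0.107, 0.203], 20), ([0.589, 0.117, 0.199], 22), ([0.615, 0.1, 0.238], 18)]
199 [([0.584, 0.11, 0.19], 18), ([0.59, 0.116, 0.191], 17), ([0.606, 0.111, 0.21], 19)]
202 [([0.585, 0.11, 0.179], 21), ([0.589, 0.119, 0.177], 19), ([0.606, 0.113, 0.198], 17)]
205 [([0.582, 0.114, 0.163], 28), ([0.592, 0.117, 0.171], 19), ([0.606, 0.114, 0.186], 22)]
208 [([0.584, 0.114, 0.154], 67), ([0.591, 0.12, 0.156], 19), ([0.608, 0.114, 0.178], 20)]
211 [([0.509, 0.197, -0.003], 82), ([0.591, 0.12, 0.145], 43), ([0.605, 0.118, 0.161], 19)]
214 [([0.58, 0.121, 0.121], 52), ([0.596, 0.117, 0.141], 36), ([0.605, 0.119, 0.149], 25)]
217 [([0.56, 0.144, 0.07], 60), ([0.596, 0.118, 0.129], 34), ([0.603, 0.123, 0.132], 25)]
220 [([0.577, 0.127, 0.09], 22), ([0.596, 0.119, 0.116], 43), ([0.604, 0.124, 0.121], 21)]
223 [([0.586, 0.118, 0.094], 15), ([0.589, 0.129, 0.088], 24), ([0.596, 0.135, 0.09], 14)]
226 [([0.591, 0.114, 0.092], 15), ([0.596, 0.122, 0.09], 14), ([0.602, 0.129, 0.091], 16)]
229 [([0.592, 0.
[... 546 characters left out ...]
17)]
274 [([0.584, 0.136, 0.094], 18), ([0.594, 0.137, 0.093], 17)]
280 [([0.584, 0.133, 0.094], 18), ([0.594, 0.135, 0.094], 18)]
286 [([0.584, 0.139, 0.115], 90), ([0.592, 0.141, 0.116], 90)]
292 [([0.584, 0.139, 0.121], 90), ([0.592, 0.141, 0.12], 90)]
298 [([0.584, 0.139, 0.125], 91), ([0.592, 0.141, 0.127], 90)]
304 [([0.584, 0.14, 0.131], 91), ([0.592, 0.141, 0.131], 90)]
310 [([0.584, 0.139, 0.134], 91), ([0.592, 0.141, 0.135], 90)]
316 [([0.584, 0.14, 0.14], 90), ([0.591, 0.141, 0.14], 90)]
322 [([0.584, 0.14, 0.143], 90), ([0.591, 0.141, 0.144], 90)]
328 [([0.585, 0.139, 0.146], 121), ([0.591, 0.14, 0.146], 122)]
initial tip z [0.246048   0.2460661  0.24636449 0.24675867 0.24679522]
```

All three cameras put the shut fingertips at z ≈ 0.110, about 18 mm behind the reported TCP. They also put the button top at 0.094, so there are about 17 mm still to go. I trust the measurement and keep lowering carefully on force.

Emit:
apply_moves(steps=[[[0,0,0.025],[0,0,0],0],[[0,0,0.025],[0,0,0],0],[[0,0,0.02],[0,0,0],0],[[0,0,0.005],[0,0,0],0],[[0,0,0.005],[0,0,0],0],[[0,0,0.005],[0,0,0],0],[[0,0,0],[0,0,0],0],[[0,0,0],[0,0,0],0]])

```text
clock: 13.37
eef_pos: [0.5896, 0.1286, 0.0746]
tool_rot: [0.64, 0.769, -0.0, -0.0]
ft_force: [-1.9, 0.4, 3.7]
grip_width: 0.0001
grasp_force: 1.1
```

Emit:
apply_moves(steps=[[[0,0,0.005],[0,0,0],0],[[0,0,0.005],[0,0,0],0],[[0,0,0.005],[0,0,0],0],[[0,0,0.005],[0,0,0],0],[[0,0,0],[0,0,0],0],[[0,0,0],[0,0,0],0],[[0,0,0],[0,0,0],0],[[0,0,0],[0,0,0],0]])

```text
clock: 14.03
eef_pos: [0.59, 0.1287, 0.0707]
tool_rot: [0.64, 0.769, 0.0, 0.0]
ft_force: [-2.9, -0.1, 4.5]
grip_width: 0.0002
grasp_force: 2.3
```

Emit:
apply_moves(steps=[[[0,0,0.005],[0,0,0],0],[[0,0,0.005],[0,0,0],0],[[0,0,0.005],[0,0,0],0],[[0,0,0],[0,0,0],0],[[0,0,0],[0,0,0],0],[[0,0,0],[0,0,0],0],[[0,0,0],[0,0,0],0],[[0,0,0],[0,0,0],0]])

```text
clock: 14.7
eef_pos: [0.5901, 0.1287, 0.0701]
tool_rot: [0.64, 0.769, 0.001, 0.001]
ft_force: [-7.0, -1.6, 16.8]
grip_width: -0.0001
grasp_force: 8.2
```

The fingers stopped hard at 16.8 N with the tip about 6 mm below the button's rest height, so the button is fully down. Now I lift off.

Emit:
apply_moves(steps=[[[0,0,-0.02],[0,0,0],0],[[0,0,-0.04],[0,0,0],0],[[0,0,-0.1],[0,0,0],0],[[0,0,-0.15],[0,0,0],0],[[0,0,-0.15],[0,0,0],0],[[0,0,-0.1],[0,0,0],0],[[0,0,0],[0,0,0],0],[[0,0,0],[0,0,0],0]])

```text
clock: 15.37
eef_pos: [0.5913, 0.129, 0.1807]
tool_rot: [0.64, 0.769, 0.001, 0.001]
ft_force: [-0.4, -0.2, 0.1]
grip_width: -0.0005
grasp_force: 0.0
```

Run:
```python
from h import *
st()
s,d=camera("side"); P=cloud(cal("side"),d); print("button z",[P[284,u].round(3).tolist() for u in (289,292,295)])
z=np.load("side.npz"); s0=z["p"].astype(int); df=(abs(s0-s).max(2)>40)
for n,(u,v) in dict(mug=(195,385),box=(305,415),bowl=(394,187),jar=(323,175)).items(): print(n,df[v-25:v+25,u-25:u+25].mean().round(3))
print("handle/dot region: dark px",np.where(s[235:255,345:370].max(2)<70)[0].size)
a=s[215:265,310:385,::-1]; cv2.imwrite("pics/fin.png",cv2.resize(a,(750,500),interpolation=cv2.INTER_CUBIC))
```

```text
t 15.37 p [0.5913 0.129  0.1807] phi 100.5 polar 88.5 0.165 F [-0.4 -0.2  0.1] j6 1.6
button z [[0.593, 0.139, 0.094], [0.586, 0.137, 0.095], [0.58, 0.136, 0.096]]
mug 0.0
box 0.0
bowl 0.106
jar 0.197
handle/dot region: dark px 73
```

View pics/fin.png

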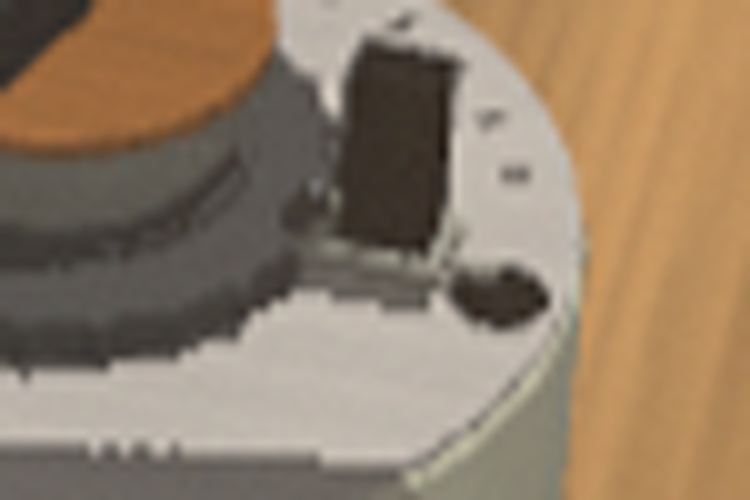

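The needle covers the back edge of the dot, with its tip near crop (508,265), full (360.8,241.5). The dot centre is at (500,297), full (360,244.7). I'll check the distance with the height offset, and check the jar and bowl in the scene view.

Run:
```python
from h import *
k=cal("side"); N=plane(k,[360.8,241.6],.108)[0]; D=plane(k,[360,244.7],.1)[0]; print(N,D,np.hypot(*(N-D)[:2]))
s,d=camera("scene"); z=np.load("scene.npz"); df=abs(z["p"].astype(int)-s).max(2)>40; P0=cloud(cal("scene"),z["d"]);P1=cloud(cal("scene"),d)
for n,(u,v) in dict(mug=(478,205),box=(416,165),bowl=(145,318),jar=(200,393)).items():
    w=np.s_[v-30:v+30,u-30:u+30]; f=lambda P:P[w][P[w][...,2]>.03].mean(0).round(4)
    print(n,df[w].mean().round(3),f(P0),f(P1))
```

```text
[ 0.47066504 -0.03267904  0.108     ] [ 0.47160608 -0.03051891  0.1       ] 0.002356206213950311
mug 0.0 [0.6981 0.3856 0.0731] [0.6984 0.3859 0.0729]
box 0.249 [0.4966 0.3639 0.0648] [0.5933 0.1988 0.252 ]
bowl 0.143 [ 0.4401 -0.412   0.065 ] [ 0.435  -0.4122  0.0565]
jar 0.0 [ 0.6762 -0.3985  0.0943] [ 0.6765 -0.3985  0.0951]
```

The needle is about 2 mm from the dot's centre, the button is back up and the bystanders haven't moved. The differences at the box and bowl come from the arm in view and its shadow. Handing in.

```bash
python3 -c "
from workcell import bot
print(bot.job_done())"
```

```text
the job is handed in; nothing more can be done
None
```

I pushed the grind lever until its needle sat about 2 mm from the large dot's centre, pressed the start button fully down and let it come back up, left the bystanders where they stood, and handed the job in at about 15.5 s; no verdict was returned.

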